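# Open the boot-last bay of the bench cabinet

## Robot

A 6-joint arm with a two-finger parallel gripper is mounted at the origin on the work surface. World frame = base frame: x ahead of the robot, y to its left, z up, the work surface at z = 0. Lengths are in m, angles in rad, forces in N, time in s.
With the tool pointing down it reaches from about 0.25 to 0.725 m from the base axis. Payload 4 kg.
Tool frame: the origin (TCP) lies midway between the tips of the shut fingers; the grasp point (between the pads) lies 19 mm behind it; z points along the fingers, y is the direction in which the jaws open and shut (so a half turn about z gives the same grasp; the last joint's range is limited). The gripper opens to 85 mm and grips with 20 to 120 N. Pads are 22 mm wide; open, the fingers measure 114 mm over their backs; the gripper's body (76 mm by 85 mm) begins 54 mm behind the grasp point. The pads swing forward as they close: fully open they stand 13 mm farther back than shut.
Start: joints at [-1.249, 0.241, 0.005, 1.335, 0, 1.571], TCP at [0.158, -0.474, 0.231] pointing down, gripper open.
Joint ranges: [-2.72, 2.72], [-1.05, 1.87], [-1.09, 1.28], [-1.99, 2.15], [-1.42, 1.44], [-3.14, 3.14]. Speed limits (rad/s): [2.79, 2.79, 3.14, 3.14, 3.14, 3.14].

## Interface

Orientations are given as a unit quaternion [x, y, z, w].
In Python, from workcell import bot, eyes, job gives the robot as it stands.
- The arm moves only by the shell command python3 -m crank 'ROWS'. ROWS is a JSON object of lists of equal length, an entry for each row: "dr": the turn, a rotation vector about the tool's x, y, z in rad, a list of three; "travel": the shift along the tool's x, y, z in m, a list of three; "hand": the finger opening in m, from 0 to 0.0854. In form: {"dr": [[wx, wy, wz], ...], "travel": [[x, y, z], ...], "hand": [hand, ...]}. A call has 1 to 10 rows; each row is the pose to reach, as a shift and turn from the pose commanded when the call began, along the tool's axes at that moment; what a row does not reach only later rows make up. A row lasts 1/8 s, in which the tool goes at most 62.5 mm and 10.7 degrees, less where a joint would pass 70% of its speed; a pose out of reach is approached as far as the arm can. A call with a gripper value outside its range is refused whole. The fingers move at their own pace and stop on an object; the grip force is fixed at half the most. Time passes only in rows, so rows that repeat a pose let the fingers close. It gives the time, the measured TCP pose, the force and the opening at its end, in the units of the state.
- bot.get_obs(): the state, without advancing time (a new reading comes with each control period).
- eyes.camera(name): name is "side" or "top"; returns a dict with "color" (384x512x3 uint8, red, green, blue), "K" (3x3 intrinsics, pixels), "R" (3x3) and "t" (3): a world point X has camera coordinates R X + t. Camera axes: x right, y down, z forward; pixel columns grow to the right and rows downward; lengths in m; the calibration is good to about 2 mm. A picture is of the moment at which its call begins. There is no depth.
- job.job_done(): hands the job in, once; it reports no verdict.
The state is a dict: "clock": time; "joint_pos": joint angles; "joint_vel": joint speeds; "tau": joint torques, N m; "eef_pos": TCP position; "tool_rot": TCP orientation; "ft_force": force on the tool from outside, world axes, zero at the start; "ft_torque": the same for the moment, N m; "grip_width": finger opening in m.
Only numpy, scipy, OpenCV 4.12 (cv2) and the standard library are available. Lean on these libraries where they do the work, as an engineer would, in place of code of your own. Each camera call takes 0.05 s, during which the arm holds its last target.

## Task

The low cabinet keeps shoe lasts behind three sliding doors, and a sample last stands on its top over each end bay. Open the end bay that has the tall boot last standing above it: slide that end door by its post all the way behind the middle door until it stops. Leave the other end door as it is and the boot last standing where it is.

Things in the scene. Friction and masses are not known exactly. Their poses are not given: they have to be found in the camera images.
- cabinet: Low plywood cabinet, white doors, fixed; 540 wide (y), 260 deep (x), 160 mm high. Origin: centre of its underside, on the bench; x to its back, y to its left end seen from the robot, z up; front at x -0.130. Locked middle door in the front groove, y -0.100 to 0.100; the two end doors, 182 mm wide, slide along y in the rear groove, behind it. End bays: y beyond +/-0.09.
- left_pull (a point): On the axis of the left (+y) end door's pull: upright black round post, 18 mm dia., from 75 to 185 mm above the bench, on a flat arm at 87 mm. Point: 20 mm below the post top, 165 mm above the bench, 40 mm in front of the cabinet face (cabinet x -0.170). Cabinet y +0.240 shut (starts 0 to 20 mm ajar), +0.110 fully open at its stop; opens to cabinet -y. Friction 2.5 N; stays where left.
- right_pull (a point): On the axis of the right (-y) end door's pull: upright black round post, 18 mm dia., from 75 to 185 mm above the bench, on a flat arm at 87 mm. Point: 20 mm below the post top, 165 mm above the bench, 40 mm in front of the cabinet face (cabinet x -0.170). Cabinet y -0.240 shut (starts 0 to 20 mm ajar), -0.110 fully open at its stop; opens to cabinet +y. Friction 2.5 N; stays where left.
- boot_last: Tall sample boot last, cream foot shape with ankle block, 220 long, 74 wide, 165 mm high, 0.4 to 0.8 kg, loose on the cabinet top, along its width, over an end bay (cabinet x about 0.045, y about +0.15 or -0.15). A shoe last, alike but only 92 mm high, is over the other end bay, a small jar between. Origin: middle of its sole, 160 mm above the bench; x to the toe, z up.
There are look-alikes about, which are no part of the job. Leave any pink look-alike of the boot_last alone.

How it is judged:
By the outcome, as a careful person would: the job done as asked, in the order asked, and still so for the second after the job is handed in, with the robot touching nothing.
It also fails if it takes over 35 s, if anything falls off the work surface, if the arm or the gripper's body presses on something with over 40 N, if the wrist force passes 120 N, or if a joint passes its speed limit or range.

## Working session

There is one attempt and no reset: what is moved stays moved. The work goes in short steps, Python scripts to look and compute and a shell command to move; the robot and the scene stay as the last step left them, time stands still between calls to the robot, and variables do not carry over. Pictures are saved under pics/ and viewed, and the job is handed in when it is done.

```bash
mkdir -p pics; ls
python3 - <<'E'
from workcell import bot,eyes,job
import cv2,numpy as np
for n in("side","top"):
    c=eyes.camera(n); cv2.imwrite(f"pics/{n}0.png",cv2.cvtColor(c["color"],cv2.COLOR_RGB2BGR)); print(n,c["K"],c["R"],c["t"])
o=bot.get_obs();print(o)
E
```

```text
pics
side [[487.03682291   0.         262.54617969]
 [  0.         487.03682291 191.67163644]
 [  0.           0.           1.        ]] [[-0.30490267 -0.95218917  0.019239  ]
 [-0.61422171  0.18116272 -0.76805714]
 [ 0.7278503  -0.24599968 -0.64009226]] [0.25677747 0.41543112 1.22479739]
top [[444.17273073   0.         245.95466662]
 [  0.         444.17273073 186.20327644]
 [  0.           0.           1.        ]] [[-0.00580556 -0.99988388  0.01408993]
 [-0.98053278  0.00292655 -0.19633367]
 [ 0.19626963 -0.01495547 -0.98043591]] [0.08779712 0.5329786  1.19120479]
{'clock': 0.1, 'joint_pos': array([-1.24900191e+00,  2.41350656e-01,  3.82501776e-03,  1.33520865e+00,
       -2.02124970e-05,  1.57078194e+00]), 'joint_vel': array([ 8.07967399e-07, -1.74666737e-03,  4.75127074e-03, -2.24766369e-03,
       -1.53639545e-03,  1.13586865e-03]), 'tau': array([-5.12253409e-04, -3.73136580e+01,  2.53010523e+01,  1.08257247e-02,
       -3.24533642e-05,  9.38004575e-06]), 'eef_pos': array([ 0.15794354, -0.47378075,  0.23048254]), 'tool_rot': array([ 9.87082327e-01,  1.60210926e-01, -1.65203272e-04, -9.54847137e-04]), 'ft_force': array([0.01486396, 0.38490145, 0.10194869]), 'ft_torque': array([-0.05951717,  0.01730041, -0.02344978]), 'grip_width': 0.08548226016517996}
```

View pics/side0.png

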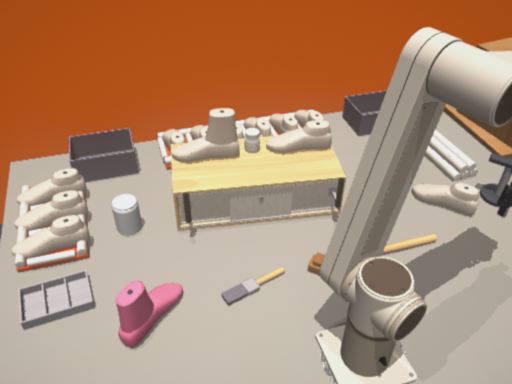

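View pics/top0.png

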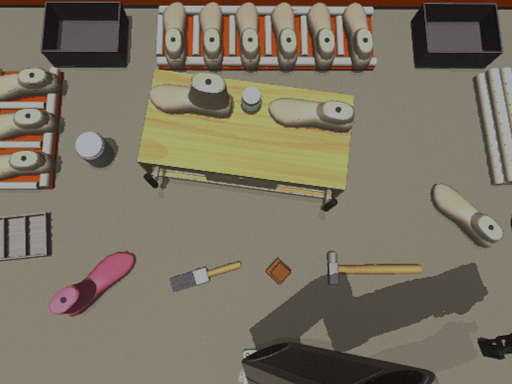

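Run:
```python
import cv2
a=cv2.imread("pics/side0.png")[95:240,155:355];cv2.imwrite("pics/s1.png",cv2.resize(a,None,fx=4,fy=4,interpolation=2))
a=cv2.imread("pics/top0.png")[60:220,130:365];cv2.imwrite("pics/t1.png",cv2.resize(a,None,fx=3.4,fy=3.4,interpolation=2))
```

```text
(no output)
```

View pics/s1.png

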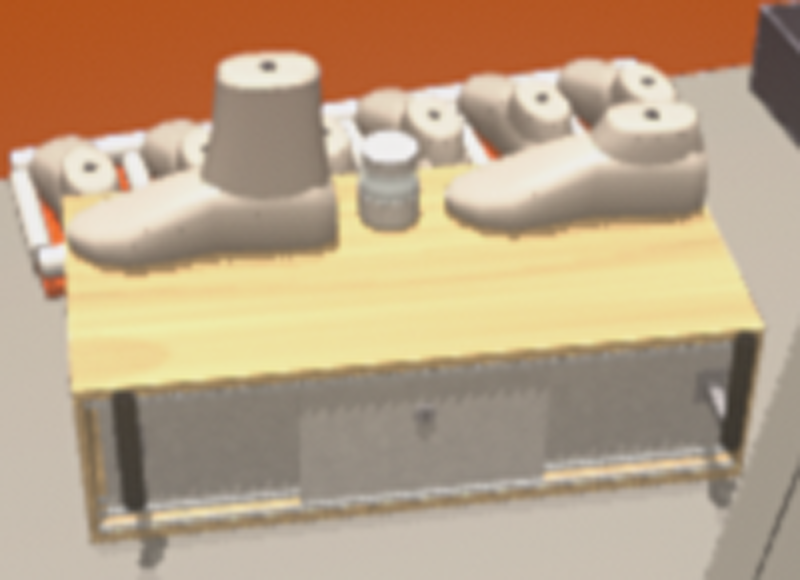

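View pics/t1.png

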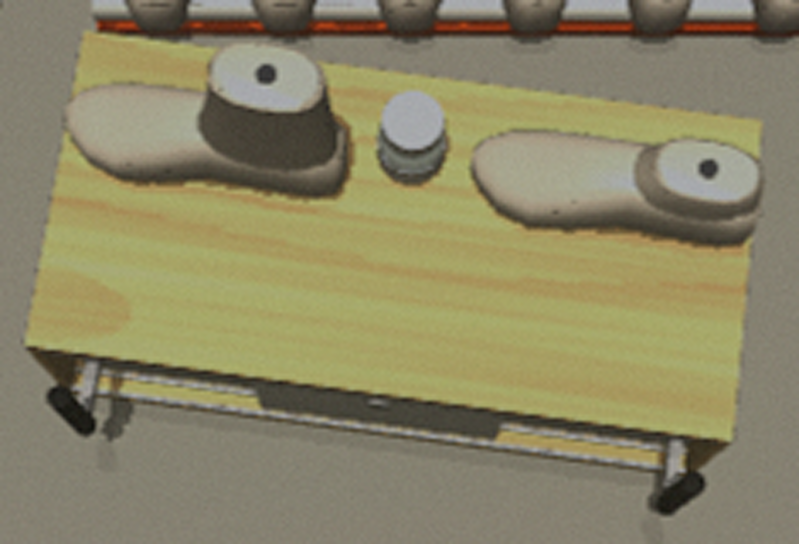

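```bash
cat > h.py <<'E'
import numpy as np
K={'side':(487.03682291,262.54617969,191.67163644),'top':(444.17273073,245.95466662,186.20327644)}
R={'side':np.array([[-0.30490267,-0.95218917,0.019239],[-0.61422171,0.18116272,-0.76805714],[0.7278503,-0.24599968,-0.64009226]]),
'top':np.array([[-0.00580556,-0.99988388,0.01408993],[-0.98053278,0.00292655,-0.19633367],[0.19626963,-0.01495547,-0.98043591]])}
T={'side':np.array([0.25677747,0.41543112,1.22479739]),'top':np.array([0.08779712,0.5329786,1.19120479])}
def cast(n,u,v,z):
    f,cx,cy=K[n]; d=R[n].T@np.array([(u-cx)/f,(v-cy)/f,1]); C=-R[n].T@T[n]
    return C+d*(z-C[2])/d[2]
def proj(n,X):
    f,cx,cy=K[n]; p=R[n]@np.asarray(X)+T[n]; return np.array([cx+f*p[0]/p[2],cy+f*p[1]/p[2]])
E
python3 - <<'E'
from h import *
np.set_printoptions(precision=4,suppress=True)
P=[cast('top',130+x/3.4,60+y/3.4,.16) for x,y in((28,347),(730,441),(762,122),(85,32))]
S=[cast('side',155+x/4,95+y/4,.16) for x,y in((72,392),(763,326))]
print(np.array(P),np.array(S))
fl,fr,br,bl=P
for a,b in((fl,fr),(bl,br),tuple(S)): d=(a-b)[:2];print(np.linalg.norm(d),np.arctan2(-d[0],d[1]))
for a,b in((fl,bl),(fr,br)): d=(b-a)[:2];print(np.linalg.norm(d),np.arctan2(d[1],d[0]))
c=sum(P)/4; d=fl-fr+bl-br; yaw=np.arctan2(-d[0],d[1]); print('c',c,yaw)
ex=np.array([np.cos(yaw),np.sin(yaw)]);ey=np.array([-ex[1],ex[0]])
for s,yy in(('L',[.24,.22,.11]),('R',[-.24,-.22])):
  for y in yy:
    for z in(.185,.075):
      q=c[:2]-.17*ex+y*ey; X=[*q,z]; t=proj('top',X);u=proj('side',X)
      print(s,y,X,'topcrop',(t-[130,60])*3.4,'sidecrop',(u-[155,95])*4)
E
```

```text
[[ 0.5759  0.3637  0.16  ]
 [ 0.5019 -0.1653  0.16  ]
 [ 0.7569 -0.2032  0.16  ]
 [ 0.8324  0.3295  0.16  ]] [[ 0.5784  0.3682  0.16  ]
 [ 0.5056 -0.1636  0.16  ]]
0.5341322558599949 -0.13901794534330494
0.5379871246002167 -0.14081413559847883
0.5368014081320802 -0.1360088654711396
0.25871716476206863 -0.13250803959406393
0.25775448884765984 -0.14743608797674423
c [0.6668 0.0812 0.16  ] -0.1399192696259906
L 0.24 [np.float64(0.5318911912822567), np.float64(0.34254960755139124), 0.185] topcrop [ 46.7638 396.5788] sidecrop [114.9832 398.7116]
L 0.24 [np.float64(0.5318911912822567), np.float64(0.34254960755139124), 0.075] topcrop [ 75.635  426.2609] sidecrop [127.1959 509.3755]
L 0.22 [np.float64(0.5291019278086193), np.float64(0.3227450623843183), 0.185] topcrop [ 73.6767 400.2173] sidecrop [142.8072 396.1011]
L 0.22 [np.float64(0.5291019278086193), np.float64(0.3227450623843183), 0.075] topcrop [100.1683 429.5831] sidecrop [153.675  506.6769]
L 0.11 [np.float64(0.5137609787036136), np.float64(0.21382006396541714), 0.185] topcrop [221.9161 420.259 ] sidecrop [293.8594 381.9293]
L 0.11 [np.float64(0.5137609787036136), np.float64(0.21382006396541714), 0.075] topcrop [235.2829 447.8796] sidecrop [297.5145 492.0176]
R -0.24 [np.float64(0.464948867914959), np.float64(-0.13275947645835934), 0.185] topcrop [696.0582 484.362 ] sidecrop [753.218  338.8322]
R -0.24 [np.float64(0.464948867914959), np.float64(-0.13275947645835934), 0.075] topcrop [667.2448 506.3737] sidecrop [735.8601 447.3438]
R -0.22 [np.float64(0.4677381313885964), np.float64(-0.1129549312912864), 0.185] topcrop [668.8625 480.6852] sidecrop [727.8036 341.2166]
R -0.22 [np.float64(0.4677381313885964), np.float64(-0.1129549312912864), 0.075] topcrop [642.4768 503.0197] sidecrop [711.5719 449.8192]
```

Candidates for the boot last:
- The cream tall last on the cabinet's left bay: side (222,125), top (208,85).
- The pink last on the bench: side (135,305), a decoy.
- The low shoe last over the right bay: side (305,135).
- The rack lasts and the loose last at side (447,195).

The close crop shows the ankle block clearly on the left (+y) last, so I open the left door. Its post top is at side (186,194), top (148,177), which puts it at about (0.531, 0.333), roughly 10 mm ajar.

```bash
python3 -m crank '{"dr":[[0,0,0.046],[0,0,0.092],[0,0,0.138],[0,0,0.184],[0,0,0.23],[0,0,0.276],[0,0,0.322],[0,0,0.368],[0,0,0.414],[0,0,0.46]],"travel":[[0.041,-0.043,-0.015],[0.081,-0.086,-0.03],[0.122,-0.130,-0.03],[0.162,-0.173,-0.03],[0.203,-0.216,-0.03],[0.244,-0.259,-0.03],[0.284,-0.302,-0.03],[0.325,-0.346,-0.03],[0.365,-0.389,-0.03],[0.406,-0.432,-0.03]],"hand":[0.085,0.085,0.085,0.085,0.085,0.085,0.085,0.085,0.085,0.085]}'
```

```text
clock: 1.35
eef_pos: [0.3955, -0.0139, 0.261]
tool_rot: [0.999, -0.035, -0.0, -0.024]
ft_force: [-0.8, -0.0, -0.4]
grip_width: 0.0847
```

```bash
python3 -m crank '{"dr":[[0,0,0],[0,0,0]],"travel":[[0,0,0],[0,0,0]],"hand":[0.085,0.085]}'; python3 -c "
from workcell import bot
o=bot.get_obs();print(o['eef_pos'],o['tool_rot'],o['joint_pos'])"
```

```text
clock: 1.6
eef_pos: [0.3943, -0.0167, 0.2611]
tool_rot: [0.999, -0.038, -0.0, -0.023]
ft_force: [-0.6, 0.4, 0.3]
grip_width: 0.0851
[ 0.39425842 -0.01669755  0.26106379] [ 9.98999820e-01 -3.83614939e-02 -4.91212472e-04 -2.29676709e-02] [-0.07759705  0.02028877 -0.17539496  1.37789741  0.04586548  3.14069382]
```

```bash
cat > plan.py <<'E'
import sys,numpy as np
from scipy.spatial.transform import Rotation as Ro
from workcell import bot
np.set_printoptions(precision=3,suppress=True)
def plan(p,yaw,n):
    o=bot.get_obs();R0=Ro.from_quat(o['tool_rot'])
    Rt=Ro.from_euler('z',yaw)*Ro.from_euler('x',np.pi)
    d=R0.inv().apply(np.array(p)-o['eef_pos']); w=(R0.inv()*Rt).as_rotvec()
    print('pos',o['eef_pos'],'F',o['ft_force'],'travel',d,'dr',w,'norms',np.linalg.norm(d),np.linalg.norm(w))
    for i in range(1,n+1): print(d*i/n,w*i/n)
E
python3 -c "
from plan import *
plan((0.45,0.15,0.27),1.5,10)"
```

```text
pos [ 0.394 -0.017  0.261] F [-0.64   0.387  0.277] travel [ 0.043 -0.171 -0.001] dr [-0.038 -0.034 -1.576] norms 0.17599730826201046 1.5772867032964772
[ 0.004 -0.017 -0.   ] [-0.004 -0.003 -0.158]
[ 0.009 -0.034 -0.   ] [-0.008 -0.007 -0.315]
[ 0.013 -0.051 -0.   ] [-0.011 -0.01  -0.473]
[ 0.017 -0.068 -0.   ] [-0.015 -0.014 -0.631]
[ 0.021 -0.085 -0.001] [-0.019 -0.017 -0.788]
[ 0.026 -0.102 -0.001] [-0.023 -0.02  -0.946]
[ 0.03  -0.12  -0.001] [-0.027 -0.024 -1.104]
[ 0.034 -0.137 -0.001] [-0.03  -0.027 -1.261]
[ 0.039 -0.154 -0.001] [-0.034 -0.031 -1.419]
[ 0.043 -0.171 -0.001] [-0.038 -0.034 -1.576]
```

```bash
python3 -m crank '{"dr":[[-0.004,-0.003,-0.158],[-0.008,-0.007,-0.315],[-0.011,-0.01,-0.473],[-0.015,-0.014,-0.631],[-0.019,-0.017,-0.788],[-0.023,-0.02,-0.946],[-0.027,-0.024,-1.104],[-0.03,-0.027,-1.261],[-0.034,-0.031,-1.419],[-0.038,-0.034,-1.576]],"travel":[[0.004,-0.017,0],[0.009,-0.034,0],[0.013,-0.051,0],[0.017,-0.068,0],[0.021,-0.085,-0.001],[0.026,-0.102,-0.001],[0.03,-0.12,-0.001],[0.034,-0.137,-0.001],[0.039,-0.154,-0.001],[0.043,-0.171,-0.001]],"hand":[0.085,0.085,0.085,0.085,0.085,0.085,0.085,0.085,0.085,0.085]}'
python3 -c "
from plan import *
plan((0.531,0.333,0.26),3.0,10)"
```

```text
clock: 2.85
eef_pos: [0.4504, 0.1506, 0.2704]
tool_rot: [0.73, 0.683, 0.0, 0.0]
ft_force: [-1.0, -0.4, -0.3]
grip_width: 0.0848
pos [0.45  0.151 0.27 ] F [-0.964 -0.402 -0.273] travel [0.187 0.068 0.01 ] dr [ 0.001  0.001 -1.495] norms 0.1996962825930896 1.4953297465094617
[0.019 0.007 0.001] [ 0.    0.   -0.15]
[0.037 0.014 0.002] [ 0.     0.    -0.299]
[0.056 0.021 0.003] [ 0.     0.    -0.449]
[0.075 0.027 0.004] [ 0.     0.    -0.598]
[0.094 0.034 0.005] [ 0.     0.    -0.748]
[0.112 0.041 0.006] [ 0.001  0.001 -0.897]
[0.131 0.048 0.007] [ 0.001  0.001 -1.047]
[0.15  0.055 0.008] [ 0.001  0.001 -1.196]
[0.169 0.062 0.009] [ 0.001  0.001 -1.346]
[0.187 0.068 0.01 ] [ 0.001  0.001 -1.495]
```

```bash
python3 -m crank '{"dr":[[0,0,-0.15],[0,0,-0.3],[0,0,-0.45],[0,0,-0.6],[0,0,-0.75],[0,0,-0.9],[0,0,-1.05],[0,0,-1.2],[0,0,-1.35],[0,0,-1.495]],"travel":[[0.019,0.007,0.001],[0.037,0.014,0.002],[0.056,0.021,0.003],[0.075,0.027,0.004],[0.094,0.034,0.005],[0.112,0.041,0.006],[0.131,0.048,0.007],[0.15,0.055,0.008],[0.169,0.062,0.009],[0.187,0.068,0.01]],"hand":[0.085,0.085,0.085,0.085,0.085,0.085,0.085,0.085,0.085,0.085]}'
python3 - <<'E'
from plan import *
plan((0.531,0.333,0.152),3.0,1)
from workcell import eyes; import cv2
for n,(a,b,c,d) in dict(side=(60,260,130,330),top=(60,260,80,280)).items():
    im=eyes.camera(n)['color'][a:b,c:d,::-1]; cv2.imwrite(f'pics/{n}2.png',cv2.resize(im,None,fx=2.9,fy=2.9))
a=np.hstack([cv2.imread('pics/side2.png'),cv2.imread('pics/top2.png')]);cv2.imwrite('pics/b2.png',cv2.resize(a,(800,400)))
E
```

```text
clock: 4.1
eef_pos: [0.5318, 0.3322, 0.2605]
tool_rot: [0.071, 0.997, -0.0, 0.0]
ft_force: [0.7, 0.4, -0.7]
grip_width: 0.0848
pos [0.532 0.332 0.26 ] F [ 0.732  0.356 -0.662] travel [0.001 0.001 0.108] dr [-0.     0.001 -0.001] norms 0.10846393926288017 0.0011623178197279248
[0.001 0.001 0.108] [-0.     0.001 -0.001]
```

View pics/b2.png

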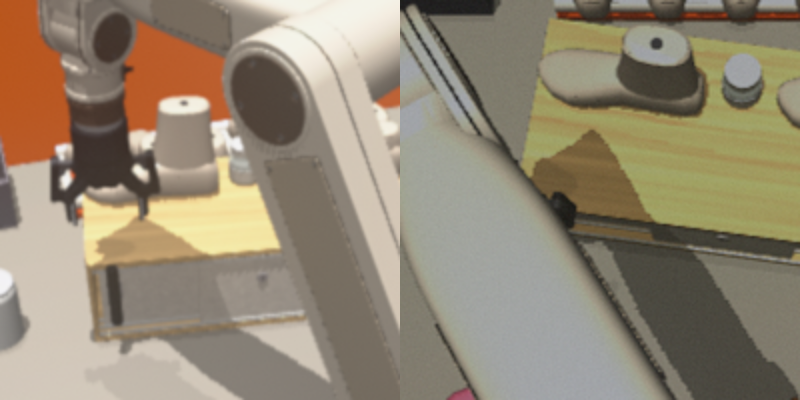

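The left pane (side view) shows the gripper straddling the post, with the finger tips at crop (72,215) and (143,213) and the post at (113,295). The boot is standing. Descending.

```bash
python3 -m crank '{"dr":[[0,0,0],[0,0,0],[0,0,0],[0,0,0],[0,0,0]],"travel":[[0,0,0.027],[0,0,0.054],[0,0,0.081],[0,0,0.108],[0,0,0.108]],"hand":[0.085,0.085,0.085,0.085,0.085]}'
python3 - <<'E'
from workcell import eyes; import cv2
im=eyes.camera('side')['color'][90:240,130:330,::-1]; cv2.imwrite('pics/s3.png',cv2.resize(im,None,fx=4,fy=4))
E
```

```text
clock: 4.82
eef_pos: [0.5297, 0.3308, 0.1502]
tool_rot: [0.074, 0.997, -0.002, -0.002]
ft_force: [-0.0, 0.2, 0.3]
grip_width: 0.0851
```

View pics/s3.png

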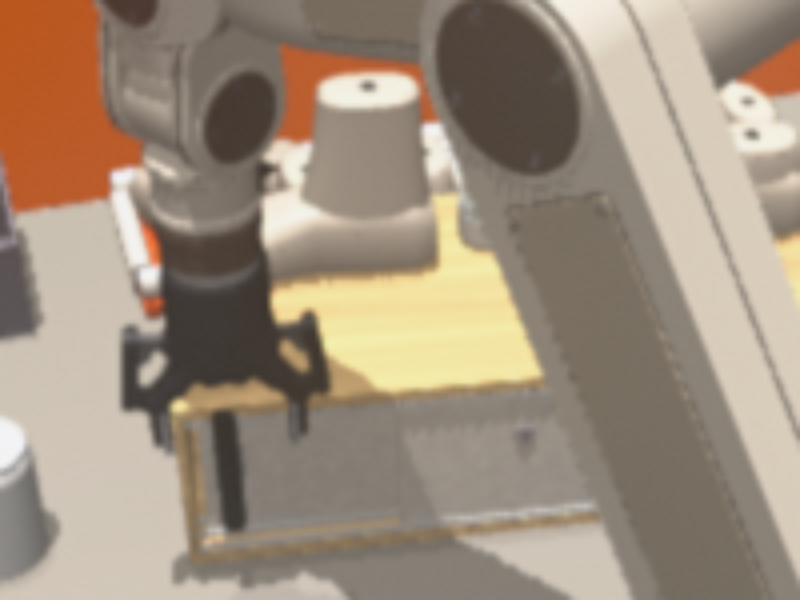

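The post stands between the fingers. I'll close to a loose cage and drag along tool -y.

```bash
python3 -m crank '{"dr":[[0,0,0],[0,0,0],[0,0,0],[0,0,0],[0,0,0],[0,0,0]],"travel":[[0,0,0],[0,0,0],[0,0,0],[0,0,0],[0,-0.01,0],[0,-0.02,0]],"hand":[0.028,0.028,0.028,0.028,0.028,0.028]}'
python3 - <<'E'
from workcell import eyes; import cv2
im=eyes.camera('side')['color'][90:240,130:330,::-1]; cv2.imwrite('pics/s4.png',cv2.resize(im,None,fx=4,fy=4))
from plan import *
yaw=-.14;ex=np.array([np.cos(yaw),np.sin(yaw)]);ey=np.array([-ex[1],ex[0]])
d=bot.get_obs()['eef_pos'][:2]-[.6668,.0812];print('cab',d@ex,d@ey)
E
```

```text
clock: 5.62
eef_pos: [0.5285, 0.3139, 0.1525]
tool_rot: [0.072, 0.997, 0.001, 0.001]
ft_force: [0.8, 3.0, -0.4]
grip_width: 0.028
cab -0.16935937926251662 0.20927810296861224
```

View pics/s4.png

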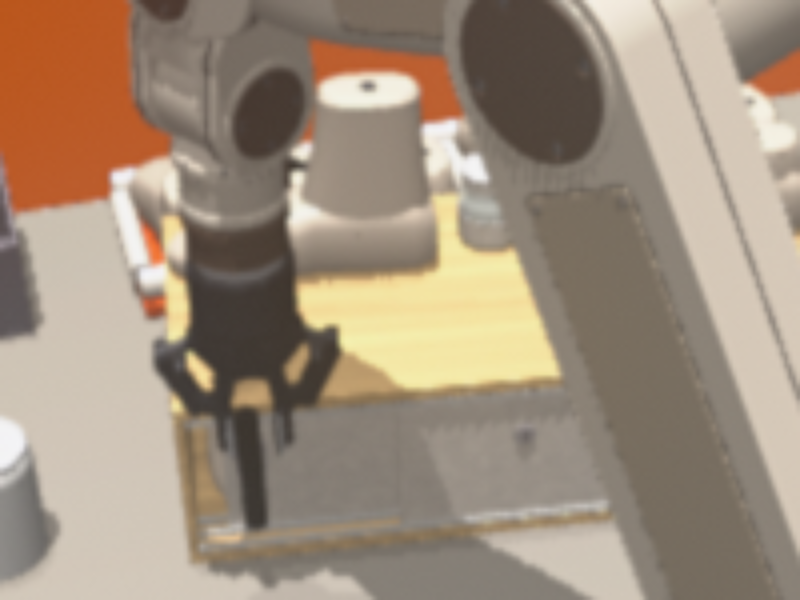

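The post is caged and the door is moving, with about 3 N of drag. About 104 mm remains to the stop.

```bash
python3 -m crank '{"dr":[[0,0,0],[0,0,0],[0,0,0],[0,0,0],[0,0,0],[0,0,0],[0,0,0],[0,0,0],[0,0,0]],"travel":[[0,-0.012,0],[0,-0.024,0],[0,-0.036,0],[0,-0.048,0],[0,-0.06,0],[0,-0.072,0],[0,-0.084,0],[0,-0.094,0],[0,-0.094,0]],"hand":[0.028,0.028,0.028,0.028,0.028,0.028,0.028,0.028,0.028]}'
python3 -m crank '{"dr":[[0,0,0],[0,0,0],[0,0,0]],"travel":[[0,-0.003,0],[0,-0.006,0],[0,-0.006,0]],"hand":[0.028,0.028,0.028]}'
python3 -m crank '{"dr":[[0,0,0],[0,0,0]],"travel":[[0,-0.003,0],[0,-0.003,0]],"hand":[0.028,0.028]}'
```

```text
clock: 6.8
eef_pos: [0.5138, 0.2191, 0.1519]
tool_rot: [0.073, 0.997, -0.001, -0.001]
ft_force: [-0.4, -0.7, 0.8]
grip_width: 0.0277
clock: 7.18
eef_pos: [0.5134, 0.2147, 0.1519]
tool_rot: [0.072, 0.997, -0.0, -0.0]
ft_force: [-1.0, 1.8, -0.4]
grip_width: 0.028
clock: 7.42
eef_pos: [0.5133, 0.2115, 0.1521]
tool_rot: [0.072, 0.997, -0.0, 0.0]
ft_force: [-0.7, 1.5, -0.1]
grip_width: 0.0281
```

Not at the stop yet, so I continue in small steps.

```bash
python3 -m crank '{"dr":[[0,0,0],[0,0,0]],"travel":[[0,-0.003,0],[0,-0.003,0]],"hand":[0.028,0.028]}'
python3 -m crank '{"dr":[[0,0,0],[0,0,0]],"travel":[[0,-0.002,0],[0,-0.002,0]],"hand":[0.028,0.028]}'
python3 -m crank '{"dr":[[0,0,0],[0,0,0]],"travel":[[0,-0.002,0],[0,-0.002,0]],"hand":[0.028,0.028]}'
```

```text
clock: 7.68
eef_pos: [0.5133, 0.2102, 0.1522]
tool_rot: [0.072, 0.997, 0.002, 0.001]
ft_force: [-0.4, 5.8, -2.6]
grip_width: 0.028
clock: 7.92
eef_pos: [0.5133, 0.2101, 0.1522]
tool_rot: [0.071, 0.997, 0.004, 0.001]
ft_force: [0.3, 12.5, -4.9]
grip_width: 0.0278
clock: 8.18
eef_pos: [0.5133, 0.21, 0.1522]
tool_rot: [0.07, 0.998, 0.005, 0.001]
ft_force: [1.6, 16.4, -7.1]
grip_width: 0.0281
```

The tool has stalled at y 0.210 with the force rising to 16 N, so the door is on its stop. I'll ease off, open and lift.

```bash
python3 -m crank '{"dr":[[0,0,0],[0,0,0],[0,0,0],[0,0,0],[0,0,0],[0,0,0],[0,0,0]],"travel":[[0,0.006,0],[0,0.009,0],[0,0.009,0],[0,0.009,0],[0,0.009,0],[0,0.009,0],[0,0.009,0]],"hand":[0.028,0.028,0.07,0.07,0.07,0.07,0.07]}'
python3 -m crank '{"dr":[[0,0,0],[0,0,0],[0,0,0],[0,0,0],[0,0,0],[0,0,0],[0,0,0],[0,0,0],[0,0,0]],"travel":[[0,0,-0.03],[0,0,-0.06],[0,0,-0.09],[0,0,-0.12],[0.03,0,-0.14],[0.08,0,-0.14],[0.13,0,-0.14],[0.17,0,-0.14],[0.17,0,-0.14]],"hand":[0.07,0.07,0.07,0.07,0.07,0.07,0.07,0.07,0.07]}'
python3 - <<'E'
from workcell import eyes; import cv2,numpy as np
a=[]
for n,(r,c) in dict(side=(60,130),top=(50,110)).items():
    im=eyes.camera(n)['color'];cv2.imwrite(f'pics/{n}5.png',im[:,:,::-1]); a.append(cv2.resize(im[r:r+200,c:c+250,::-1],None,fx=3,fy=3))
for i,x in enumerate(a): cv2.imwrite(f'pics/c5_{i}.png',x)
from plan import *
print(bot.get_obs()['ft_force'])
E
```

```text
clock: 9.05
eef_pos: [0.5139, 0.2136, 0.1523]
tool_rot: [0.072, 0.997, 0.0, 0.001]
ft_force: [-1.0, -0.4, -0.0]
grip_width: 0.0701
clock: 10.18
eef_pos: [0.3435, 0.2382, 0.2927]
tool_rot: [0.071, 0.997, 0.001, 0.001]
ft_force: [-0.4, 0.2, 0.7]
grip_width: 0.0699
[-1.053  0.001 -0.467]
```

View pics/c5_0.png

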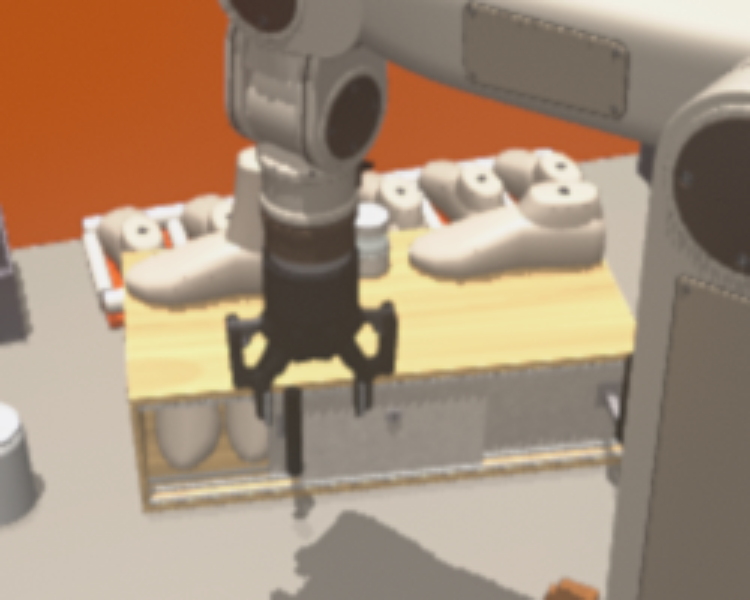

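View pics/c5_1.png

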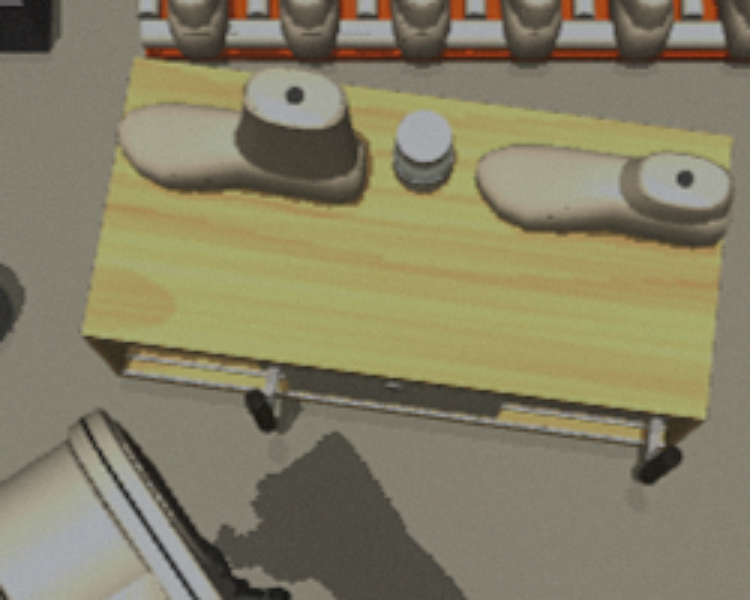

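Top view: the left post top is at pixel (196,182), and I predicted (195,184) for fully open. The right post at (333,202) and the boot's top hole at (208,82) are where they were. Side view: the left bay is open with the lasts inside visible, and the gripper is clear. Handing in.

```bash
python3 -c "
from workcell import job
print(job.job_done())"
```

```text
the job is handed in; nothing more can be done
None
```

The left end bay, under the tall cream boot last, is open. I slid its door by the post behind the middle door to its stop, backed the gripper off, and handed the job in at about 10 s on the robot's clock.

- **Door at its stop:** the tool stalled while the force rose from about 2 N to 16 N. The final picture puts the post within about 2 px (roughly 5 mm) of where it should be when fully open.
- **Left alone:** the boot last and the right door's post are at the same pixels as at the start, within about 1 px. The gripper is clear and the force reads about zero.
- **Early slip:** on the way in, the first move ran the last joint to the end of its range, so the gripper stopped short. I used the half-turned grasp instead, and nothing was touched.

No check disagreed.

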